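# Stroke the cable channel's flaps shut

### The job

The four hinged flaps of the desk's cable channel were left standing up: shut them flat by running your fingertips lightly along the row in one stroke, from the flap beside the socket block to the one at the far end, in that order. Keep the fingertips down at the row until the last flap is shut, press gently, do not lift any flap further open, and leave the other things on the desk where they are.

Things in the scene. Friction and masses are not known exactly. Their poses are not given: they have to be found in the camera images.
- channel: Grey cable channel on springy rubber feet, cannot slide or turn (sinks 6 mm under 15 N, springs back), 40 mm wide, an arc in plan of 300 mm radius whose ends bend towards its -y; top 38 mm above the desk. Origin 6 mm above the desk under the middle of the flap row, z up, x along the row away from the socket block. From -x to +x: wider socket block 52 x 64 mm (round socket on top), equally high, flat landing deck 30 mm, four hinged flaps at 48 mm pitch, flat end cap 26 mm
- flap1 (a joint): Opening angle (rad) of flap 1, counted from the socket block: aluminium plate 44 mm along the row, 40 wide, 4 thick, hinged across the row on its edge nearer the block; the other edge stands up. 0 = flat, top 38 mm above the desk, level with the deck; 0.5 = free edge 21 mm proud. A friction hinge (0.06 N m, no spring) keeps it where it is put; firm stop at 0
- hinge1 (a point): Middle of the hinged edge of flap 1, at the height of the flat top (38 mm above the desk when not pressed); does not move with the flap. The flap's far edge lies 44 mm further along the row, near the next flap's hinge
- flap2 (a joint): Opening angle (rad) of flap 2, counted from the socket block: aluminium plate 44 mm along the row, 40 wide, 4 thick, hinged across the row on its edge nearer the block; the other edge stands up. 0 = flat, top 38 mm above the desk, level with the deck; 0.5 = free edge 21 mm proud. A friction hinge (0.06 N m, no spring) keeps it where it is put; firm stop at 0
- hinge2 (a point): Middle of the hinged edge of flap 2, at the height of the flat top (38 mm above the desk when not pressed); does not move with the flap. The flap's far edge lies 44 mm further along the row, near the next flap's hinge
- flap3 (a joint): Opening angle (rad) of flap 3, counted from the socket block: aluminium plate 44 mm along the row, 40 wide, 4 thick, hinged across the row on its edge nearer the block; the other edge stands up. 0 = flat, top 38 mm above the desk, level with the deck; 0.5 = free edge 21 mm proud. A friction hinge (0.06 N m, no spring) keeps it where it is put; firm stop at 0
- hinge3 (a point): Middle of the hinged edge of flap 3, at the height of the flat top (38 mm above the desk when not pressed); does not move with the flap. The flap's far edge lies 44 mm further along the row, near the next flap's hinge
- flap4 (a joint): Opening angle (rad) of flap 4, counted from the socket block: aluminium plate 44 mm along the row, 40 wide, 4 thick, hinged across the row on its edge nearer the block; the other edge stands up. 0 = flat, top 38 mm above the desk, level with the deck; 0.5 = free edge 21 mm proud. A friction hinge (0.06 N m, no spring) keeps it where it is put; firm stop at 0
- hinge4 (a point): Middle of the hinged edge of flap 4, at the height of the flat top (38 mm above the desk when not pressed); does not move with the flap. The flap's far edge lies 44 mm further along the row, near the next flap's hinge
- start (a point): Centre of the flat landing deck between socket block and flap 1, on its top face, 38 mm above the desk
- finish (a point): Centre of the top face of the flat end cap beyond flap 4, 38 mm above the desk
- tumbler: White round cup, 66 mm across, 85 mm high, loose, origin under its centre; a bystander
- remote: Black remote control lying flat, 150 (its x) x 42 x 18 mm, loose, origin under its centre; a bystander
- tissue_box: White tissue box 120 x 230 (its y) x 60 mm, loose, origin under its centre; a bystander
- bottle: Closed green glass bottle, 62 mm across, 190 mm high, loose, origin under its centre; a bystander

How it is judged:
By the outcome, as a careful person would: the job done as asked, in the order asked, and still so for the second after the job is handed in, with the robot touching nothing.
It also fails if it takes over 38 s, if anything falls off the work surface, if the arm or the gripper's body presses on something with over 40 N, if the wrist force passes 120 N, or if a joint passes its speed limit or range.

### The arm

A 7-joint arm with a two-finger parallel gripper is mounted at the origin on the work surface. World frame = base frame: x ahead of the robot, y to its left, z up, the work surface at z = 0. Lengths are in m, angles in rad, forces in N, time in s.
With the tool pointing down it reaches from about 0.425 to 0.95 m from the base axis. Payload 4.7 kg.
Tool frame: the origin (TCP) lies on the centre line of the jaws, within the pads' length; the fingertips stand 25 mm ahead of it and the grasp point (between the pads) lies 6 mm ahead of it (bot.tcp_to_tips is the distance from the TCP to the fingertips, in m); z points along the fingers, y is the direction in which the jaws open and shut (so a half turn about z gives the same grasp; the last joint's range is limited). The gripper opens to 87 mm and grips with 3 to 60 N. Pads are 19 mm wide; open, the fingers measure 117 mm over their backs; the gripper's body (75 mm by 190 mm) begins 51 mm behind the grasp point.
Start: joints at [-1.322, 0.469, -0.049, 1.532, 0.024, 1.141, -0.082], TCP at [0.185, 0.649, 0.248] pointing down, gripper open.
Joint ranges: [-2.59, 2.59], [-0.33, 1.99], [-1.39, 1.29], [0.1, 2.45], [-1.04, 4.18], [0.21, 1.99], [-2.66, 2.66]. Speed limits (rad/s): [2.57, 2.57, 3.14, 3.14, 3.14, 3.14, 3.14].

### API

Orientations are given as a unit quaternion [x, y, z, w].
In Python, from cell import bot, imaging gives the robot as it stands.
- The arm moves only by the shell command python3 -m handwheel 'ROWS' [FORCE]. ROWS is a JSON object of lists of equal length, an entry for each row: "grip": the opening, from 0 (shut) to 1 (fully open); "xyz": the shift along the tool's x, y, z in m, a list of three; "roll": the turn about the tool's z in rad. In form: {"grip": [grip, ...], "xyz": [[dx, dy, dz], ...], "roll": [roll, ...]}. A call has 1 to 8 rows; each row shifts and turns the commanded pose from where the row before left it, along the tool's axes as they then stand; what a row does not reach is not made up. A row lasts 1/10 s, in which the tool goes at most 50 mm and 8.59 degrees, less where a joint would pass 70% of its speed; a pose out of reach is approached as far as the arm can. A call is refused whole if a number of a shift passes 0.05 or a number of a turn 0.15, either way. A call with a gripper value outside its range is refused whole. The fingers move at their own pace and stop on an object; FORCE is the grip in N (left out, the last holds). Time passes only in rows, so rows that do not move let the fingers close. It gives the time, the measured TCP pose, the force and the opening at its end, in the units of the state.
- bot.get_state(): the state, without advancing time (a new reading comes with each control period).
- imaging.read_camera(name): name is "side" or "top"; returns a dict with "image" (400x640x3 uint8, blue, green, red), "range_z" (400x640 float32, m along the optical axis (not along the pixel's ray), 0 where there is no reading), "fx", "fy", "cx", "cy" (pixels), "T" (4x4, takes a point from camera to world coordinates). Camera axes: x right, y down, z forward; pixel columns grow to the right and rows downward; lengths in m; the calibration is good to about 2 mm. A picture is of the moment at which its call begins.
- bot.hand_in(): hands the job in, once; it reports no verdict.
The state is a dict: "time_s": time; "qpos": joint angles; "qvel": joint speeds; "joint_torque": joint torques, N m; "ee_pos": TCP position; "eef_rot": TCP orientation; "ft_force": force on the tool from outside, world axes, zero at the start; "torque": the same for the moment, N m; "width": finger opening in m.
Only numpy, scipy, OpenCV 4.12 (cv2) and the standard library are available. Lean on these libraries where they do the work, as an engineer would, in place of code of your own. Each camera call takes 0.05 s, during which the arm holds its last target.

## Working session

There is one attempt and no reset: what is moved stays moved. The work goes in short steps, Python scripts to look and compute and a shell command to move; the robot and the scene stay as the last step left them, time stands still between calls to the robot, and variables do not carry over. Pictures are saved under pics/ and viewed, and the job is handed in when it is done.

```bash
ls; mkdir -p pics; python3 - <<'E'
from cell import bot, imaging
import cv2,numpy as np
print(bot.get_state(), bot.tcp_to_tips)
for n in("side","top"):
    d=imaging.read_camera(n); cv2.imwrite(f"pics/{n}0.png",d["image"]); np.savez(f"{n}0.npz",**d); print(n,d["fx"],d["fy"],d["cx"],d["cy"],d["T"].round(4).tolist())
E
```

```text
pics
{'time_s': 0.0, 'qpos': array([-1.32194064,  0.46943017, -0.04858734,  1.53367854,  0.02410521,
        1.14102621, -0.0823002 ]), 'qvel': array([-0.00256659,  0.00010454,  0.00110706, -0.00037974, -0.00031315,
        0.00097526, -0.00035489]), 'joint_torque': array([ 3.56384990e-04, -5.07976806e+01, -8.03306722e-02, -2.36157006e+01,
       -6.13503484e-02,  3.77698580e-02,  1.60549748e-04]), 'ee_pos': array([0.18492646, 0.64859844, 0.24651349]), 'eef_rot': array([ 1.38418667e-01,  9.90373321e-01, -9.73574552e-04, -9.51442002e-05]), 'ft_force': array([ 0.64025166, -0.62782172, -0.55092669]), 'torque': array([ 0.0300655 , -0.02002834, -0.03441397]), 'width': 0.08684026697787796} 0.025
side 469.2891186638626 469.2891186638626 335.1689491319769 201.42628581847433 [[0.9692, -0.1449, 0.1991, 0.2709], [-0.2459, -0.531, 0.8109, -1.144], [-0.0118, -0.8349, -0.5503, 0.8754], [0.0, 0.0, 0.0, 1.0]]
top 393.4907174576431 393.4907174576431 319.1726722296275 198.47496454272212 [[-0.0478, -0.9789, 0.1987, 0.2865], [-0.9989, 0.0472, -0.0077, 0.0062], [-0.0018, -0.1988, -0.98, 1.3889], [0.0, 0.0, 0.0, 1.0]]
```

View pics/side0.png

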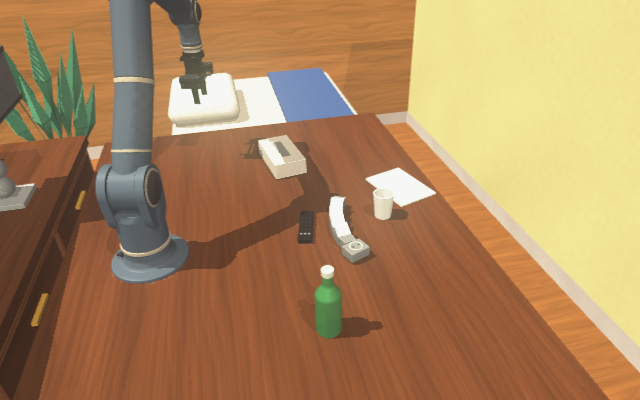

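View pics/top0.png

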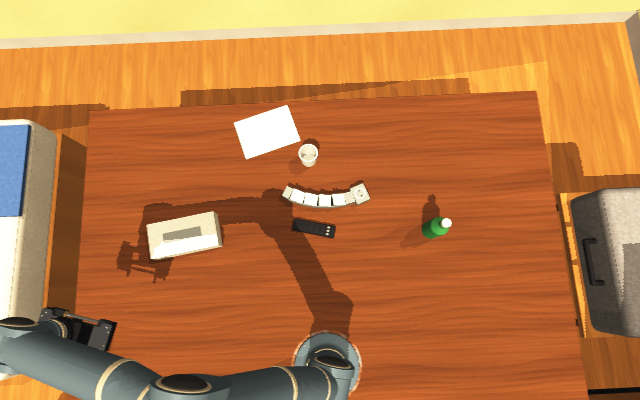

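```bash
cat >h.py <<'E'
import numpy as np
def cloud(f):
    d=np.load(f) if isinstance(f,str) else f
    z=d["range_z"];v,u=np.mgrid[:z.shape[0],:z.shape[1]]
    P=np.stack([(u-d["cx"])/d["fx"]*z,(v-d["cy"])/d["fy"]*z,z],-1)
    W=P@d["T"][:3,:3].T+d["T"][:3,3]; W[z==0]=np.nan
    return W
E
python3 - <<'E'
import cv2,numpy as np
from h import *
for n,(a,b,c,e) in dict(side=(320,185,395,270),top=(270,170,385,245)).items():
    im=cv2.imread(f"pics/{n}0.png")[b:e,a:c]
    s=min(800//(c-a),600//(e-b)); cv2.imwrite(f"pics/{n}0z.png",cv2.resize(im,None,fx=s,fy=s,interpolation=cv2.INTER_CUBIC)); print(n,s)
W=cloud("top0.npz")
np.set_printoptions(linewidth=250)
for v in range(182,212,2): print(v,[f"{W[v,u,0]*1000:.0f},{W[v,u,1]*1000:.0f},{W[v,u,2]*1000:.0f}" for u in range(280,374,6)])
E
```

```text
side 7
top 6
182 ['635,134,3', '634,112,3', '634,91,1', '633,69,1', '632,47,1', '632,26,-3', '629,4,1', '628,-18,3', '627,-40,1', '626,-61,3', '626,-83,-0', '623,-105,5', '623,-127,0', '623,-149,-5', '621,-170,1', '620,-192,3']
184 ['626,134,9', '627,113,0', '626,91,-0', '625,69,2', '624,48,1', '624,26,-1', '622,4,-0', '621,-18,-0', '621,-39,-3', '618,-61,5', '617,-83,3', '617,-104,1', '617,-127,-5', '614,-148,4', '614,-170,-1', '613,-191,-0']
186 ['621,135,1', '620,113,2', '619,92,-2', '618,70,2', '618,48,-7', '615,26,4', '615,5,-1', '615,-17,-6', '611,-39,7', '611,-60,3', '611,-82,0', '610,-104,-2', '609,-126,-1', '599,-143,37', '597,-164,40', '606,-191,-3']
188 ['613,135,2', '603,110,40', '603,90,37', '610,70,3', '608,48,6', '608,27,-0', '608,5,-4', '607,-17,-2', '606,-39,-3', '603,-60,5', '603,-82,-0', '603,-104,-2', '593,-122,36', '591,-143,38', '590,-164,39', '597,-190,2']
190 ['605,135,3', '596,110,42', '595,90,38', '593,68,46', '603,49,-6', '601,27,1', '599,5,6', '599,-16,-2', '597,-38,5', '597,-60,-0', '595,-81,1', '593,-103,6', '585,-121,40', '583,-142,42', '583,-163,38', '
[... 1537 characters left out ...]
,-1', '535,-139,33', '540,-164,2', '539,-186,-2']
206 ['547,137,4', '546,116,0', '545,94,4', '544,73,-0', '543,51,1', '539,29,16', '534,8,38', '534,-13,34', '533,-34,32', '531,-55,40', '533,-77,20', '535,-99,4', '535,-121,-1', '534,-142,2', '532,-164,3', '531,-185,2']
208 ['539,137,4', '539,116,-1', '538,94,2', '537,73,1', '536,51,1', '534,30,3', '534,8,-1', '532,-13,2', '532,-35,1', '530,-56,6', '530,-78,0', '529,-99,-2', '528,-121,-3', '526,-142,2', '526,-164,-2', '524,-185,2']
210 ['533,137,1', '531,116,2', '530,94,2', '529,73,2', '528,52,2', '527,30,4', '527,9,0', '525,-13,4', '524,-34,3', '524,-56,-2', '522,-77,-0', '521,-98,4', '520,-120,-0', '519,-141,1', '519,-163,-1', '518,-185,-4']
```

```bash
sleep 1
```

```text
(no output)
```

View pics/side0z.png

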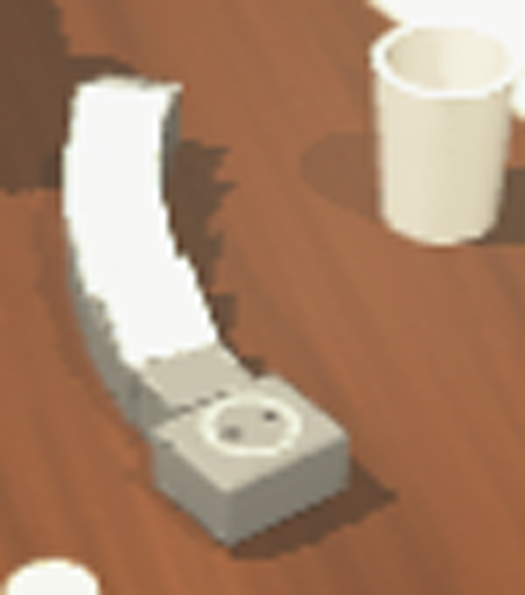

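View pics/top0z.png

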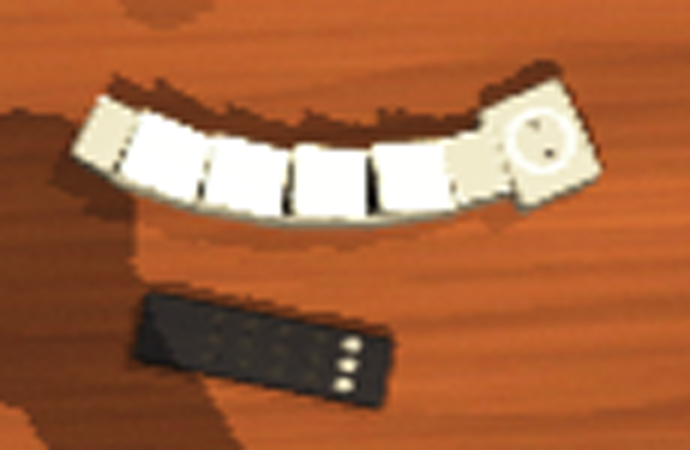

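```bash
cat >fit.py <<'E'
import numpy as np
from scipy.optimize import differential_evolution, minimize
from h import *
R=.3
def loc(p,X,Y):  # world xy -> (s, t): s along the arc, t offset (+ = channel +y)
    c,s=np.cos(p[2]),np.sin(p[2]); dx,dy=X-p[0],Y-p[1]
    x=c*dx+s*dy; y=-s*dx+c*dy
    a=np.arctan2(x,y+R); return a*R,np.hypot(x,y+R)-R,x,y
def inside(p,X,Y):
    s,t,x,y=loc(p,X,Y)
    body=(abs(t)<.02)&(s>-.126)&(s<.122)
    a=-.126/R; ox,oy=R*np.sin(a),R*np.cos(a)-R   # block: straight, beyond deck
    u=-( (x-ox)*np.cos(a)-(y-oy)*np.sin(a)); w=(x-ox)*np.sin(a)+(y-oy)*np.cos(a)
    return body|((u>=0)&(u<.052)&(abs(w)<.032))
def data(n):
    d=np.load(n+"0.npz"); W=cloud(d)
    v,u=np.mgrid[:400,:640]; D=np.stack([(u-d["cx"])/d["fx"],(v-d["cy"])/d["fy"],np.ones(u.shape)],-1)@d["T"][:3,:3].T; o=d["T"][:3,3]
    # ROI
    k=(W[...,0]>.47)&(W[...,0]<.66)&(W[...,1]>-.23)&(W[...,1]<.18)&(W[...,2]<.09)&~((W[...,0]<.52)&(W[...,2]>.008))
    k&=~((W[...,0]>.625))
    m=W[...,2][k]>.02
    zz=np.linspace(.02,.038,7)
    lam=(zz-o[2])/D[k][:,2:3]
    return m,o[0]+lam*D[k][:,0:1],o[1]+lam*D[k][:,1:2]
def cost(p,L):
    c=0
    for m,X,Y in L:
        f=inside(p,X,Y).mean(1); pr=inside(p,X,Y).any(1); c+=((pr^m).sum())/m.sum()
    return c
if __name__=="__main__":
    for ns in (["top"],["side"],["top","side"]):
        L=[data(n) for n in ns]
        r=differential_evolution(cost,[(.5,.6),(-.06,.06),(1.2,1.95)],args=(L,),seed=1,popsize=20,maxiter=60,tol=1e-6)
        print(ns,r.x.round(4),r.fun,[l[0].sum() for l in L])
    p=r.x
    def pt(s,t=0):
        a=s/R;x=(R+t)*np.sin(a);y=(R+t)*np.cos(a)-R;c,q=np.cos(p[2]),np.sin(p[2])
        return p[0]+c*x-q*y,p[1]+q*x+c*y
    for n in("top","side"):
        W=cloud(n+"0.npz");k=(W[...,2]>.02)&(W[...,2]<.09)
        s,t,_,_=loc(p,W[...,0],W[...,1]);k&=(abs(t)<.014)&(s>-.13)&(s<.13)
        sb=np.arange(-.132,.13,.006)
        print(n,[(int(1000*(a+.003)),int(1000*np.median(W[...,2][k&(s>=a)&(s<a+.006)]))) for a in sb if (k&(s>=a)&(s<a+.006)).any()])
    for nm,s in zip("start h1 h2 h3 h4 end4 finish".split(),(-.111,-.094,-.046,.002,.05,.094,.109)): print(nm,np.round(pt(s),4),"heading",round(p[2]-s/R,3))
E
python3 fit.py
python3 - <<'E'
from h import *
W=cloud("top0.npz")
for n,(a,b,lo) in dict(cup=((.6,.75),(-.05,.1),.07),bottle=((.3,.6),(-.5,-.2),.1)).items():
    k=(W[...,0]>a[0])&(W[...,0]<a[1])&(W[...,1]>b[0])&(W[...,1]<b[1])&(W[...,2]>lo); print(n,W[k].min(0).round(3),W[k].max(0).round(3),k.sum())
E
```

```text
['top'] [0.5548 0.0024 1.4315] 0.09042553191489362 [np.int64(1128)]
['side'] [0.5562 0.0035 1.4384] 0.05058717253839205 [np.int64(1107)]
['top', 'side'] [0.5556 0.0025 1.4379] 0.15442829960214496 [np.int64(1128), np.int64(1107)]
top [(-129, 40), (-123, 37), (-117, 38), (-110, 37), (-104, 39), (-98, 36), (-92, 40), (-86, 43), (-80, 45), (-74, 46), (-68, 49), (-62, 53), (-56, 57), (-50, 31), (-44, 39), (-38, 43), (-32, 43), (-26, 48), (-20, 49), (-14, 53), (-8, 54), (-2, 52), (3, 38), (9, 41), (15, 43), (21, 45), (27, 47), (33, 48), (39, 51), (45, 34), (51, 37), (57, 42), (63, 42), (69, 46), (75, 47), (81, 50), (87, 52), (93, 50), (99, 35), (105, 38), (111, 38), (117, 39), (123, 40)]
side [(-129, 37), (-123, 38), (-117, 37), (-110, 39), (-104, 38), (-98, 37), (-92, 37), (-86, 39), (-80, 41), (-74, 45), (-68, 48), (-62, 53), (-56, 53), (-50, 55), (-44, 24), (-38, 43), (-32, 44), (-26, 44), (-20, 48), (-14, 51), (-8, 54), (-2, 53), (9, 43), (15, 43), (21, 44), (27, 46), (33, 48), (39, 48), (45, 49), (57, 44), (63, 44), (69, 42), (75, 46), (81, 48), (87, 50), (93, 50), (99, 47), (111, 40), (117, 38), (123, 36)]
start [ 0.5613 -0.1077] heading 1.808
h1 [ 0.5578 -0.0911] heading 1.751
h2 [ 0.553  -0.0434] heading 1.591
h3 [0.5558 0.0044] heading 1.431
h4 [0.5663 0.0512] heading 1.271
end4 [0.5823 0.0922] heading 1.125
finish [0.5891 0.1056] heading 1.075
cup [ 0.683 -0.005  0.07 ] [0.747 0.058 0.092] 108
bottle [ 0.405 -0.42   0.1  ] [ 0.464 -0.358  0.197] 330
```

```bash
python3 -m handwheel '{"grip":[0,0,0,0,0,0,0,0],"xyz":[[-0.01,-0.012,0],[-0.024,-0.026,0],[-0.024,-0.026,0],[-0.024,-0.026,0],[-0.024,-0.026,0],[-0.024,-0.026,0],[-0.024,-0.026,0],[-0.024,-0.026,0]],"roll":[0,0,0,0,0,0,0,0]}' 20
python3 -m handwheel '{"grip":[0,0,0,0,0,0,0,0],"xyz":[[-0.024,-0.026,0],[-0.024,-0.026,0],[-0.024,-0.026,0],[-0.024,-0.026,0],[-0.024,-0.026,0],[-0.024,-0.026,0],[-0.024,-0.026,0],[-0.024,-0.026,0]],"roll":[0,0,0,0,0,0,0,0]}'
python3 -m handwheel '{"grip":[0,0,0,0,0,0,0,0],"xyz":[[-0.024,-0.026,0],[-0.024,-0.026,0],[-0.024,-0.026,0],[-0.024,-0.026,0],[-0.024,-0.026,0],[-0.024,-0.026,0],[-0.024,-0.026,0],[-0.024,-0.026,0]],"roll":[0,0,0,0,0,0,0,0]}'
```

```text
time_s: 0.9
ee_pos: [0.3034, 0.4121, 0.2472]
eef_rot: [0.138, 0.99, -0.0, -0.0]
ft_force: [0.8, -0.2, 0.8]
width: 0.031
time_s: 1.7
ee_pos: [0.4309, 0.1596, 0.2474]
eef_rot: [0.138, 0.99, 0.0, -0.0]
ft_force: [0.5, -0.1, -0.6]
width: 0.0006
time_s: 2.5
ee_pos: [0.5585, -0.0928, 0.2472]
eef_rot: [0.138, 0.99, 0.0, -0.0]
ft_force: [0.3, 0.7, 0.1]
width: 0.0009
```

```bash
cat >go.py <<'E'
import sys,numpy as np
from cell import bot
from scipy.spatial.transform import Rotation as Ro
p=[.5556,.0025,1.4379];R=.3
st=bot.get_state();Q=Ro.from_quat(st["eef_rot"]).as_matrix();e=st["ee_pos"]
c,q=np.cos(p[2]),np.sin(p[2])
dx,dy=e[0]-p[0],e[1]-p[1];x=c*dx+q*dy;y=-q*dx+c*dy
print("t",st["time_s"],"s",np.arctan2(x,y+R)*R,"t",np.hypot(x,y+R)-R,"tip z",e[2]-.025,"ydir",np.arctan2(Q[1,1],Q[0,1]),"wanted here",p[2]-np.arctan2(x,y+R), "tool z",Q[:,2].round(4),"F",st["ft_force"].round(1))
if len(sys.argv)>1:
    s=float(sys.argv[1]);a=s/R;x=R*np.sin(a);y=R*np.cos(a)-R
    w=np.array([p[0]+c*x-q*y,p[1]+q*x+c*y,float(sys.argv[2])+.025])
    print("tool shift",(Q.T@(w-e)).round(4),"roll",np.arctan2(Q[1,1],Q[0,1])-(p[2]-a))
E
python3 -m handwheel '{"grip":[0,0,0,0,0],"xyz":[[0,0,0],[0,0,0],[0,0,0],[0,0,0],[0,0,0]],"roll":[-0.13,-0.13,-0.13,-0.14,0]}'; python3 go.py -.114 .06
```

```text
time_s: 3.0
ee_pos: [0.5579, -0.0916, 0.2471]
eef_rot: [-0.126, 0.992, 0.0, -0.0]
ft_force: [0.6, 0.3, 0.6]
width: 0.0009
t 3.0 s -0.09453683181489886 t -2.7757498361868915e-05 tip z 0.22212271610152676 ydir 1.8226467900748413 wanted here 1.7530227727163294 tool z [-8.e-04  4.e-04 -1.e+00] F [0.6 0.3 0.6]
tool shift [ 0.0006 -0.0195  0.1621] roll 0.004746790074841467
```

```bash
python3 -m handwheel '{"grip":[0,0,0,0,0,0,0],"xyz":[[0.0005,-0.0195,0],[0,0,0.03],[0,0,0.04],[0,0,0.04],[0,0,0.03],[0,0,0.02],[0,0,0]],"roll":[0.005,0,0,0,0,0,0]}'; python3 go.py -.114 .04
python3 - <<'E'
from cell import imaging
import cv2,numpy as np
for n,(a,b,c,e) in dict(side=(300,125,420,275),top=(250,150,400,245)).items():
    d=imaging.read_camera(n);im=d["image"][b:e,a:c]
    s=min(800//(c-a),600//(e-b)); cv2.imwrite(f"pics/{n}1z.png",cv2.resize(im,None,fx=s,fy=s,interpolation=cv2.INTER_CUBIC))
E
```

```text
time_s: 3.7
ee_pos: [0.5603, -0.1101, 0.0845]
eef_rot: [-0.122, 0.993, 0.001, -0.003]
ft_force: [-0.5, -0.1, -0.5]
width: 0.0003
t 3.7 s -0.11300196183991183 t 0.0016111444198911307 tip z 0.05948421302173879 ydir 1.8154764587002568 wanted here 1.8145732061330393 tool z [-6.8e-03  6.0e-04 -1.0e+00] F [-0.5 -0.1 -0.5]
tool shift [-0.0017 -0.001   0.0195] roll -0.0024235412997430927
```

View pics/side1z.png

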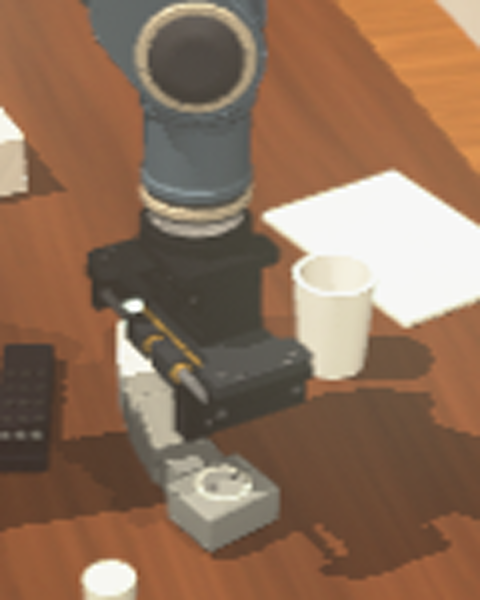

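View pics/top1z.png

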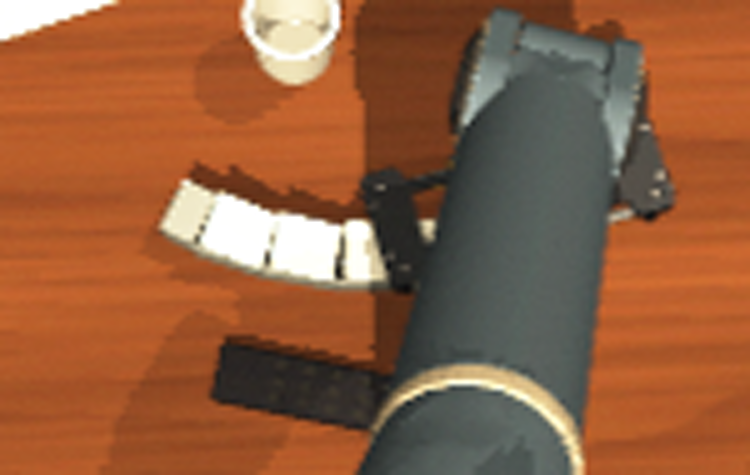

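```bash
python3 - <<'E'
from cell import imaging
from h import *
np.set_printoptions(suppress=True,linewidth=200)
d=imaging.read_camera("side");W=cloud(d)
# zoom factor 4, offset (300,125)
for (x,y) in [(130,305),(150,335),(170,360),(185,380),(200,398),(290,375),(190,425),(240,420),(300,355),(120,300)]:
    u,v=300+x//4,125+y//4; print((x,y),W[v,u].round(3),d["image"][v,u])
k=(W[...,2]<.13)&(W[...,2]>.07)&(W[...,0]>.4)&(W[...,0]<.68)&(W[...,1]>-.25)&(W[...,1]<.1)
P=W[k]; 
for z in np.arange(.07,.13,.01):
    q=P[(P[:,2]>=z)&(P[:,2]<z+.01)]; print(z.round(2),len(q),q.min(0).round(3) if len(q) else'',q.max(0).round(3) if len(q) else '')
E
```

```text
(130, 305) [ 0.526 -0.068  0.148] [156 172 165]
(150, 335) [ 0.529 -0.114  0.154] [61 81 92]
(170, 360) [ 0.535 -0.145  0.15 ] [66 73 76]
(185, 380) [ 0.554 -0.114  0.109] [55 63 69]
(200, 398) [ 0.563 -0.124  0.1  ] [54 63 67]
(290, 375) [ 0.6   -0.201  0.167] [61 70 72]
(190, 425) [ 0.555 -0.121  0.075] [52 59 65]
(240, 420) [ 0.622 -0.03  -0.   ] [56 70 91]
(300, 355) [ 0.611 -0.194  0.176] [88 95 96]
(120, 300) [ 0.521 -0.064  0.15 ] [79 87 92]
0.07 20 [ 0.552 -0.124  0.07 ] [ 0.568 -0.109  0.08 ]
0.08 20 [ 0.551 -0.124  0.08 ] [ 0.568 -0.108  0.09 ]
0.09 19 [ 0.551 -0.128  0.09 ] [ 0.57  -0.102  0.099]
0.1 13 [ 0.553 -0.129  0.1  ] [ 0.563 -0.108  0.109]
0.11 5 [ 0.555 -0.128  0.11 ] [ 0.559 -0.122  0.114]
0.12 0
```

```bash
python3 -m handwheel '{"grip":[0,0,0],"xyz":[[-0.0005,-0.001,0.008],[0,0,0.008],[0,0,0]],"roll":[0,0,0]}'; python3 go.py -.114 .04;  python3 -m handwheel '{"grip":[0,0],"xyz":[[0,0,0.003],[0,0,0.0]],"roll":[0,0]}'; python3 go.py -.114 .038
```

```text
time_s: 4.15
ee_pos: [0.5627, -0.1112, 0.0708]
eef_rot: [-0.123, 0.992, 0.0, -0.001]
ft_force: [-1.1, 0.3, 0.2]
width: 0.0005
t 4.15 s -0.1147582740058406 t -0.0005003552695448943 tip z 0.0457719335033318 ydir 1.8177729725138259 wanted here 1.8204275800194687 tool z [-1.5e-03  4.0e-04 -1.0e+00] F [-1.1  0.3  0.2]
tool shift [0.0005 0.0008 0.0058] roll -0.00012702748617399173
time_s: 4.35
ee_pos: [0.5632, -0.1114, 0.0683]
eef_rot: [-0.123, 0.992, 0.0, -0.0]
ft_force: [-0.7, 0.9, 0.1]
width: 0.0002
t 4.35 s -0.11500869198982921 t -0.0009163089891592313 tip z 0.04327868121041107 ydir 1.817887814803189 wanted here 1.821262306632764 tool z [-4.e-04  2.e-04 -1.e+00] F [-0.7  0.9  0.1]
tool shift [0.0009 0.001  0.0053] roll -1.2185196810898802e-05
```

```bash
for i in 1 2; do python3 go.py|cut -c1-90;  done; python3 -m handwheel '{"grip":[0,0,0,0],"xyz":[[0,0,0.002],[0,0,0.001],[0,0,0.001],[0,0,0]],"roll":[0,0,0,0]}'; python3 -m handwheel '{"grip":[0,0],"xyz":[[0,0,0.001],[0,0,0]],"roll":[0,0]}'
```

```text
t 4.35 s -0.11500869198982921 t -0.0009163089891592313 tip z 0.04327868121041107 ydir 1.81
t 4.35 s -0.11500869198982921 t -0.0009163089891592313 tip z 0.04327868121041107 ydir 1.81
time_s: 4.75
ee_pos: [0.5633, -0.1114, 0.0644]
eef_rot: [-0.123, 0.992, 0.0, -0.0]
ft_force: [0.3, 0.4, -0.8]
width: 0.0006
time_s: 4.95
ee_pos: [0.5634, -0.1114, 0.0635]
eef_rot: [-0.123, 0.992, 0.0, 0.0]
ft_force: [0.4, -0.2, -0.4]
width: 0.0006
```

```bash
python3 -m handwheel '{"grip":[0,0],"xyz":[[0.0005,0,0.001],[0,0,0]],"roll":[0,0]}'; python3 -m handwheel '{"grip":[0,0],"xyz":[[0.0005,0,0.001],[0,0,0]],"roll":[0,0]}'; python3 go.py -.111 .038
```

```text
time_s: 5.15
ee_pos: [0.5634, -0.1115, 0.063]
eef_rot: [-0.123, 0.992, 0.0, 0.001]
ft_force: [-0.3, 1.0, 4.6]
width: 0.0004
time_s: 5.35
ee_pos: [0.5634, -0.1115, 0.0623]
eef_rot: [-0.123, 0.992, 0.0, 0.001]
ft_force: [-0.5, 0.8, 5.7]
width: 0.0
t 5.35 s -0.11512202059930662 t -0.0010593242378550416 tip z 0.03727777775484986 ydir 1.8181536391129907 wanted here 1.8216400686643555 tool z [ 2.1e-03  3.0e-04 -1.0e+00] F [-0.5  0.8  5.7]
tool shift [ 0.001   0.0041 -0.0007] roll 0.010253639112990598
```

```bash
python3 -m handwheel '{"grip":[0,0,0],"xyz":[[0.0005,0,-0.002],[0,0.001,-0.002],[0,0,0]],"roll":[0.007,0,0]}'; python3 go.py -.1 .041; python3 -m handwheel '{"grip":[0,0,0,0],"xyz":[[0,0.004,0],[0,0.004,0],[0,0.003,0],[0,0.003,0]],"roll":[0.013,0.013,0.01,0.01]}';  python3 go.py -.1 .041;
```

```text
time_s: 5.65
ee_pos: [0.5611, -0.1108, 0.0654]
eef_rot: [-0.12, 0.993, 0.0, -0.0]
ft_force: [-0.5, -0.4, 0.1]
width: 0.0007
t 5.65 s -0.11391848938173676 t 0.0009467654475374121 tip z 0.04035341886097777 ydir 1.8110586863693718 wanted here 1.8176282979391225 tool z [-9.e-04  1.e-04 -1.e+00] F [-0.5 -0.4  0.1]
tool shift [-0.0012  0.0139 -0.0006] roll 0.0398253530360384
time_s: 6.05
ee_pos: [0.5584, -0.0967, 0.0653]
eef_rot: [-0.097, 0.995, 0.0, -0.0]
ft_force: [0.2, -0.4, -0.3]
width: 0.0006
t 6.05 s -0.09956630321063398 t 0.0005062436583765373 tip z 0.040346407853642734 ydir 1.7646016644431328 wanted here 1.76978767736878 tool z [-4.e-04  2.e-04 -1.e+00] F [ 0.2 -0.4 -0.3]
tool shift [-0.0005 -0.0004 -0.0007] roll -0.006631668890200615
```

```bash
python3 -m handwheel '{"grip":[0,0,0,0],"xyz":[[0,0.004,0],[0,0.004,0],[0,0.004,0],[0,0.004,0.0005]],"roll":[0.013,0.013,0.013,0.013]}';  python3 go.py -.066 .038;
```

```text
time_s: 6.45
ee_pos: [0.5568, -0.0832, 0.0659]
eef_rot: [-0.07, 0.998, -0.001, 0.001]
ft_force: [0.6, -3.4, 3.8]
width: 0.0003
t 6.45 s -0.08601008070406092 t -0.00028025859792035757 tip z 0.04094496730064268 ydir 1.7102934563527346 wanted here 1.7246002690135365 tool z [ 0.0029 -0.0022 -1.    ] F [ 0.6 -3.4  3.8]
tool shift [-0.0001  0.02    0.0029] roll 0.052393456352734624
```

```bash
python3 -m handwheel '{"grip":[0,0,0,0],"xyz":[[0,0.004,0.0005],[0,0.004,0.0005],[0,0.004,0.0005],[0,0.004,0.0005]],"roll":[0.01,0.01,0.01,0.01]}';  python3 go.py -.064 .038; python3 -m handwheel '{"grip":[0,0,0,0],"xyz":[[0,0.004,0.0005],[0,0.004,0.0005],[0,0.003,0.0005],[0,0,0]],"roll":[0.01,0.01,0.01,0]}';  python3 go.py -.05 .0385
```

```text
time_s: 6.85
ee_pos: [0.5538, -0.0652, 0.063]
eef_rot: [-0.051, 0.999, -0.0, 0.0]
ft_force: [0.1, -3.2, 4.6]
width: 0.0008
t 6.85 s -0.06785333898254187 t 0.0004801544707517813 tip z 0.03804864972977335 ydir 1.6726189950274954 wanted here 1.6640777966084728 tool z [ 1.e-04 -2.e-04 -1.e+00] F [ 0.1 -3.2  4.6]
tool shift [-0.0005  0.0038  0.    ] roll 0.021385661694162117
time_s: 7.25
ee_pos: [0.5531, -0.0546, 0.0619]
eef_rot: [-0.036, 0.999, -0.0, 0.0]
ft_force: [-0.3, -3.1, 6.1]
width: 0.0006
t 7.25 s -0.05717234753635591 t 0.00035876185700550733 tip z 0.036890498365444585 ydir 1.6426493147284364 wanted here 1.628474491787853 tool z [ 9.e-04 -4.e-04 -1.e+00] F [-0.3 -3.1  6.1]
tool shift [-0.0005  0.0072 -0.0016] roll 0.03808264806176975
```

```bash
python3 -m handwheel '{"grip":[0,0,0,0],"xyz":[[0,0.002,-0.002],[0,0.004,-0.001],[0,0.004,0],[0,0.004,0]],"roll":[0.02,0.017,0.015,0.014]}';  python3 go.py -.03 .038; python3 -m handwheel '{"grip":[0,0,0,0],"xyz":[[0,0.004,0],[0,0.004,0],[0,0.004,0.0005],[0,0.004,0.0005]],"roll":[0.014,0.014,0.014,0.014]}';  python3 go.py -.02 .0385
```

```text
time_s: 7.65
ee_pos: [0.552, -0.042, 0.0647]
eef_rot: [-0.002, 1.0, -0.001, 0.0]
ft_force: [-0.6, -5.0, 5.6]
width: 0.0007
t 7.65 s -0.044619183889738734 t 0.0009506573389731487 tip z 0.03970631581157307 ydir 1.575027313336627 wanted here 1.5866306129657957 tool z [ 2.0e-04 -2.2e-03 -1.0e+00] F [-0.6 -5.   5.6]
tool shift [-0.0011  0.0146  0.0017] roll 0.037127313336627
time_s: 8.05
ee_pos: [0.5522, -0.0237, 0.0633]
eef_rot: [0.025, 1.0, 0.0, -0.0]
ft_force: [-1.2, -3.5, 4.0]
width: 0.0004
t 8.05 s -0.02633644258652846 t 0.0010519621169456372 tip z 0.03829690041155669 ydir 1.5205455493909188 wanted here 1.5256881419550947 tool z [-6.e-04  5.e-04 -1.e+00] F [-1.2 -3.5  4. ]
tool shift [-0.0011  0.0063 -0.0002] roll 0.015978882724252186
```

```bash
python3 -m handwheel '{"grip":[0,0,0,0,0],"xyz":[[-0.0005,0.004,0.0005],[-0.0005,0.004,0.0005],[0,0.004,0.0004],[0,0.004,0],[0,0,0]],"roll":[0.012,0.012,0.013,0.013,0]}';  python3 go.py 0 .0385
```

```text
time_s: 8.55
ee_pos: [0.5548, -0.0082, 0.0623]
eef_rot: [0.05, 0.999, 0.0, 0.0]
ft_force: [-1.0, -3.0, 5.1]
width: 0.0003
t 8.55 s -0.010767992300457071 t -0.00040019056986617674 tip z 0.03728546835048293 ydir 1.4707947480572192 wanted here 1.4737933076681902 tool z [ 4.e-04  1.e-04 -1.e+00] F [-1.  -3.   5.1]
tool shift [ 0.0002  0.0108 -0.0012] roll 0.03289474805721926
```

Flap 2 is passed; now flap 3.

```bash
python3 -m handwheel '{"grip":[0,0,0,0],"xyz":[[0,0.002,-0.002],[0,0.004,-0.001],[0,0.004,0],[0,0.004,0]],"roll":[0.01,0.013,0.013,0.013]}';  python3 go.py .02 .038; python3 -m handwheel '{"grip":[0,0,0,0],"xyz":[[0,0.004,0],[0,0.004,0],[0,0.004,0.0005],[0,0.004,0.0005]],"roll":[0.013,0.013,0.013,0.013]}';  python3 go.py .03 .0385
```

```text
time_s: 8.95
ee_pos: [0.5558, 0.0051, 0.065]
eef_rot: [0.075, 0.997, -0.001, -0.0]
ft_force: [-1.6, -5.8, 4.7]
width: 0.0002
t 8.95 s 0.0025586719039674853 t 0.0001510331267569054 tip z 0.0400084193313738 ydir 1.4214539877944412 wanted here 1.4293710936534416 tool z [-9.e-04 -1.e-03 -1.e+00] F [-1.6 -5.8  4.7]
tool shift [-0.0005  0.0174  0.002 ] roll 0.050220654461107905
time_s: 9.35
ee_pos: [0.559, 0.0219, 0.0641]
eef_rot: [0.101, 0.995, 0.0, 0.0]
ft_force: [-0.8, -1.6, 3.3]
width: 0.0003
t 9.35 s 0.019698633685050718 t -0.0001785280231507702 tip z 0.0390646647762005 ydir 1.3692567284455326 wanted here 1.3722378877164976 tool z [ 2.e-04  7.e-04 -1.e+00] F [-0.8 -1.6  3.3]
tool shift [0.     0.0103 0.0006] roll 0.03135672844553272
```

```bash
python3 -m handwheel '{"grip":[0,0,0,0,0],"xyz":[[0,0.004,0.0008],[0,0.004,0.0007],[0,0.004,0.0005],[0,0.004,0],[0,0.001,0]],"roll":[0.012,0.013,0.013,0.013,0.003]}';  python3 go.py .048 .0385
```

```text
time_s: 9.85
ee_pos: [0.5628, 0.0375, 0.0623]
eef_rot: [0.127, 0.992, -0.0, 0.0]
ft_force: [-0.6, -3.2, 5.9]
width: 0.0
t 9.85 s 0.0357597905070336 t -0.00035529042115800546 tip z 0.03733115586416088 ydir 1.3154327117712379 wanted here 1.318700698309888 tool z [ 2.e-04 -5.e-04 -1.e+00] F [-0.6 -3.2  5.9]
tool shift [ 0.0001  0.0122 -0.0012] roll 0.03753271177123785
```

```bash
python3 -m handwheel '{"grip":[0,0,0,0],"xyz":[[0,0.002,-0.002],[0,0.004,-0.001],[0,0.004,0],[0,0.004,0]],"roll":[0.01,0.013,0.013,0.013]}';  python3 go.py .07 .038; python3 -m handwheel '{"grip":[0,0,0,0],"xyz":[[0,0.004,0],[0,0.004,0],[0,0.004,0.0005],[0,0.004,0.0005]],"roll":[0.013,0.013,0.013,0.013]}';  python3 go.py .08 .0385
```

```text
time_s: 10.25
ee_pos: [0.566, 0.0511, 0.065]
eef_rot: [0.151, 0.988, -0.0, -0.001]
ft_force: [-1.9, -4.9, 3.8]
width: 0.0003
t 10.25 s 0.04971195562332626 t 0.00026727338604143336 tip z 0.03999280194591089 ydir 1.2667301976248275 wanted here 1.272193481255579 tool z [-1.2e-03 -8.0e-04 -1.0e+00] F [-1.9 -4.9  3.8]
tool shift [-0.0008  0.0203  0.002 ] roll 0.06216353095816096
time_s: 10.65
ee_pos: [0.5717, 0.0668, 0.0641]
eef_rot: [0.177, 0.984, 0.0, 0.0]
ft_force: [-0.6, -2.6, 2.8]
width: 0.0004
t 10.65 s 0.06648011785397573 t -0.00011041183994126014 tip z 0.03910974300890243 ydir 1.2139587740685136 wanted here 1.2162996071534142 tool z [ 4.e-04  5.e-04 -1.e+00] F [-0.6 -2.6  2.8]
tool shift [-0.0002  0.0135  0.0006] roll 0.04272544073518025
```

```bash
python3 -m handwheel '{"grip":[0,0,0,0,0],"xyz":[[0,0.004,0.0008],[0,0.004,0.0007],[0,0.004,0.0005],[0,0.004,0],[0,0.004,0]],"roll":[0.012,0.013,0.013,0.013,0.013]}';  python3 go.py .108 .038
python3 -m handwheel '{"grip":[0,0,0,0,0,0],"xyz":[[0,0.004,0],[0,0.004,0],[0,0.004,0],[0,0.004,0],[0,0.004,0],[0,0,0]],"roll":[0.013,0.013,0.013,0.013,0.013,0]}';  python3 go.py .108 .038
```

```text
time_s: 11.15
ee_pos: [0.5789, 0.0843, 0.0623]
eef_rot: [0.209, 0.978, -0.0, -0.0]
ft_force: [-1.8, -3.0, 5.5]
width: 0.0005
t 11.15 s 0.08535522970255914 t -0.0002304534793461932 tip z 0.037321435598319956 ydir 1.1494831240176164 wanted here 1.1533825676581362 tool z [-3.e-04 -7.e-04 -1.e+00] F [-1.8 -3.   5.5]
tool shift [-0.0005  0.0226 -0.0007] roll 0.07158312401761635
time_s: 11.75
ee_pos: [0.5878, 0.1032, 0.0623]
eef_rot: [0.24, 0.971, 0.0, 0.0]
ft_force: [-1.6, -2.7, 5.9]
width: 0.0005
t 11.75 s 0.10623137390286208 t 4.9152102815919196e-05 tip z 0.03734390025355704 ydir 1.0856635131196755 wanted here 1.083795420323793 tool z [ 2.e-04  0.e+00 -1.e+00] F [-1.6 -2.7  5.9]
tool shift [-0.0001  0.0018 -0.0007] roll 0.00776351311967538
```

```bash
python3 - <<'E'
from cell import imaging
from h import *
import cv2
p=[.5556,.0025,1.4379];R=.3
for n,(a,b,c,e) in dict(side=(300,125,420,275),top=(250,150,400,245)).items():
    d=imaging.read_camera(n);im=d["image"][b:e,a:c]
    s=min(800//(c-a),600//(e-b)); cv2.imwrite(f"pics/{n}2z.png",cv2.resize(im,None,fx=s,fy=s,interpolation=cv2.INTER_CUBIC))
E
```

```text
(no output)
```

View pics/side2z.png

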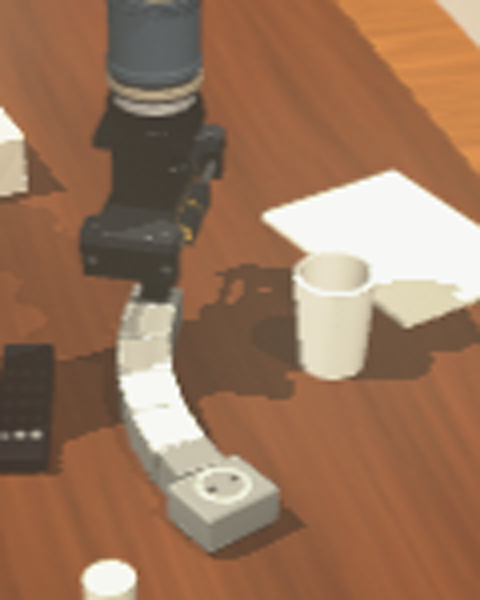

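```bash
python3 -m handwheel '{"grip":[0,0,0,0,0,0,0,0],"xyz":[[0,0,-0.005],[0,0,-0.02],[0,0,-0.04],[0,0,-0.04],[0,0,-0.04],[-0.02,0.02,-0.01],[-0.03,0.03,0],[-0.03,0.03,0]],"roll":[0,0,0,0,0,0,0,0]}';python3 -m handwheel '{"grip":[0,0,0,0],"xyz":[[-0.02,0.03,0],[0,0.03,0],[0,0.03,0],[0,0,0]],"roll":[0,0,0,0]}'
python3 - <<'E'
from cell import imaging
from h import *
from fit import loc
import cv2
p=[.5556,.0025,1.4379]
for n,(a,b,c,e) in dict(side=(300,125,420,275),top=(250,150,400,245)).items():
    d=imaging.read_camera(n);im=d["image"][b:e,a:c]
    s_=min(800//(c-a),600//(e-b)); cv2.imwrite(f"pics/{n}3z.png",cv2.resize(im,None,fx=s_,fy=s_,interpolation=cv2.INTER_CUBIC))
    W=cloud(d);k=(W[...,2]>.02)&(W[...,2]<.12)
    s,t,_,_=loc(p,W[...,0],W[...,1]);k&=(abs(t)<.016)&(s>-.13)&(s<.13)
    print(n,[(int(1000*(a+.004)),round(1000*np.mean(W[...,2][k&(s>=a)&(s<a+.008)]),1)) for a in np.arange(-.132,.13,.008) if (k&(s>=a)&(s<a+.008)).any()])
    W0=cloud(n+"0.npz")
    for nm,(x0,x1,y0,y1,z0) in dict(cup=(.66,.77,-.03,.08,.02),remote=(.44,.53,-.07,.12,.009),bottle=(.38,.5,-.45,-.33,.02)).items():
        r=[]
        for w in(W0,W):
            q=(w[...,0]>x0)&(w[...,0]<x1)&(w[...,1]>y0)&(w[...,1]<y1)&(w[...,2]>z0)&(w[...,2]<.2); r.append(w[q].mean(0).round(4).tolist())
        print(nm,r)
E
```

```text
time_s: 12.65
ee_pos: [0.6967, 0.1387, 0.2182]
eef_rot: [0.239, 0.971, 0.002, 0.0]
ft_force: [0.3, 0.3, 0.4]
width: 0.0003
time_s: 13.05
ee_pos: [0.7553, 0.2145, 0.2151]
eef_rot: [0.236, 0.972, 0.002, -0.001]
ft_force: [-0.8, 1.0, -0.2]
width: 0.0004
side [(-128, np.float64(37.8)), (-120, np.float64(38.0)), (-111, np.float64(38.4)), (-103, np.float64(38.4)), (-95, np.float64(38.0)), (-87, np.float64(37.4)), (-79, np.float64(38.9)), (-71, np.float64(37.7)), (-63, np.float64(38.3)), (-55, np.float64(38.1)), (-47, np.float64(37.3)), (-39, np.float64(37.2)), (-31, np.float64(38.1)), (-23, np.float64(37.7)), (-15, np.float64(38.1)), (-7, np.float64(38.3)), (0, np.float64(36.7)), (8, np.float64(37.0)), (16, np.float64(37.4)), (24, np.float64(37.9)), (32, np.float64(37.5)), (40, np.float64(38.3)), (48, np.float64(37.3)), (56, np.float64(37.0)), (64, np.float64(37.1)), (72, np.float64(37.8)), (80, np.float64(38.7)), (88, np.float64(38.1)), (96, np.float64(37.5)), (104, np.float64(37.0)), (112, np.float64(37.9)), (120, np.float64(37.2)), (128, np.float64(34.2))]
cup [[0.7132, 0.0202, 0.061], 
[... 418 characters left out ...]
at64(38.2)), (-39, np.float64(38.8)), (-31, np.float64(38.7)), (-23, np.float64(39.1)), (-15, np.float64(38.9)), (-7, np.float64(38.2)), (0, np.float64(37.6)), (8, np.float64(39.2)), (16, np.float64(39.1)), (24, np.float64(38.3)), (32, np.float64(37.7)), (40, np.float64(37.6)), (48, np.float64(35.5)), (56, np.float64(37.9)), (64, np.float64(38.4)), (72, np.float64(38.2)), (80, np.float64(39.3)), (88, np.float64(40.2)), (96, np.float64(36.6)), (104, np.float64(39.1)), (112, np.float64(39.3)), (120, np.float64(38.5))]
cup [[0.7187, 0.0265, 0.0626], [0.7185, 0.0261, 0.0628]]
remote [[0.4641, 0.0245, 0.0188], [0.4639, 0.0249, 0.0187]]
bottle [[0.4312, -0.3779, 0.1223], [0.4312, -0.3777, 0.1217]]
```

View pics/top3z.png

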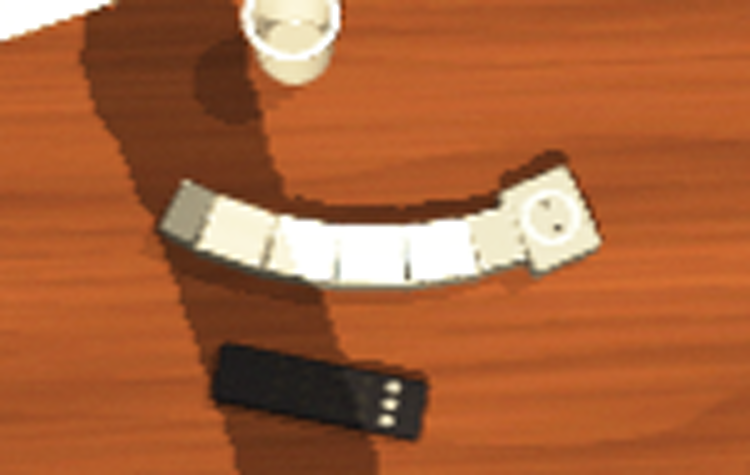

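View pics/side3z.png

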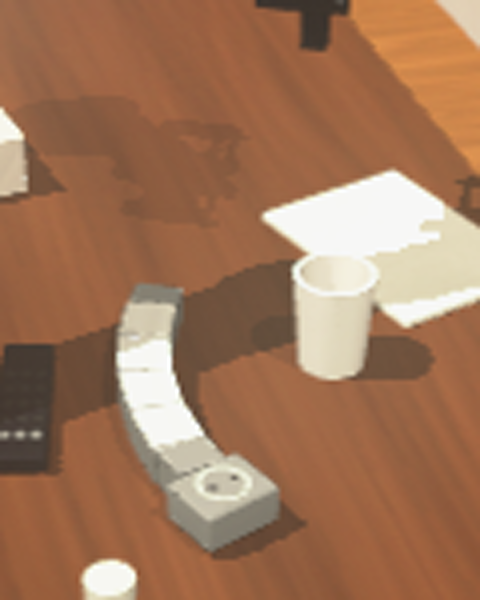

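```bash
python3 - <<'E'
from cell import imaging,bot
from h import *
from fit import loc
p=[.5556,.0025,1.4379]
for n in("side","top"):
    A=[]
    for i in range(12):
        W=cloud(imaging.read_camera(n)); s,t,_,_=loc(p,W[...,0],W[...,1]);k=(W[...,2]>.03)&(W[...,2]<.06)&(abs(t)<.014)
        A.append(np.c_[s[k],W[k][:,2]])
    A=np.vstack(A)
    for i,h in enumerate((-.094,-.046,.002,.05)):
        q=A[(A[:,0]>h+.004)&(A[:,0]<h+.038)]; print(n,i+1,"slope",np.polyfit(q[:,0],q[:,1],1)[0].round(4),"mean",q[:,1].mean().round(4))
print(bot.get_state()["qvel"].round(3))
E
```

```text
side 1 slope 0.0141 mean 0.0379
side 2 slope -0.0019 mean 0.0378
side 3 slope 0.0047 mean 0.0378
side 4 slope 0.0225 mean 0.0379
top 1 slope 0.0062 mean 0.0388
top 2 slope -0.0053 mean 0.0387
top 3 slope -0.0016 mean 0.0386
top 4 slope 0.016 mean 0.0386
[-0.001  0.001 -0.001  0.002 -0.001 -0.001 -0.001]
```

```bash
python3 - <<'E'
from cell import imaging,bot
from h import *
from fit import loc
p=[.5556,.0025,1.4379]
for n in("side","top"):
    A=[]
    for i in range(50):
        W=cloud(imaging.read_camera(n)); s,t,_,_=loc(p,W[...,0],W[...,1]);k=(W[...,2]>.02)&(W[...,2]<.06)&(abs(t)<.014)
        A.append(np.c_[s[k],W[k][:,2]])
    A=np.vstack(A)
    for i,h in enumerate((-.094,-.046,.002,.05)):
        q=A[(A[:,0]>h+.004)&(A[:,0]<h+.038)]; print(n,i+1,"slope",np.polyfit(q[:,0],q[:,1],1)[0].round(4),"mean",q[:,1].mean().round(4))
print(bot.get_state()["time_s"])
E
```

```text
side 1 slope 0.0074 mean 0.0378
side 2 slope 0.0162 mean 0.0378
side 3 slope 0.0175 mean 0.0378
side 4 slope 0.0189 mean 0.0379
top 1 slope 0.0025 mean 0.0387
top 2 slope 0.0052 mean 0.0387
top 3 slope 0.0068 mean 0.0387
top 4 slope -0.0034 mean 0.0387
19.35
```

All four flaps measure flat within noise, so I'm handing in.

```bash
python3 -c "
from cell import bot
print(bot.hand_in())"
```

```text
the job is handed in; nothing more can be done
None
```

All four flaps are shut, and I handed the job in. I touched the closed fingertips down on the landing deck to find its height. Then I ran them along the arc from flap 1 to flap 4 in one stroke and lifted off from the end cap.

- **Height and force:** The fingertips stayed within about 2.5 mm of the flat top for the whole stroke. At the end of each move, the upward force was at most about 6 N and the drag at most about 6 N. I did not read the force continuously between those points.
- **Flaps after lifting off:** The depth readings show no step left, with tops at 38 to 39 mm all along the row. Fitted flap slopes are within about 0.02 rad.
- **Where the checks disagreed:** A first average of 12 frames gave flap 4 a slope of about 0.02 rad in both cameras. A second average of 50 frames gave 0.019 rad (side camera) and -0.003 rad (top camera). The side camera reads 0.007 to 0.019 rad on every flap, so I took this as measurement bias.
- **Other things on the desk:** The cup, remote and bottle are where they were, to within 1 mm. I did not measure the tissue box again, but the arm never came near it at low height. The arm is clear of everything.

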